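Snap the stray pens back into the desk clip rack

ROBOT

A 7-joint arm with a two-finger parallel gripper is mounted at the origin on the work surface. World frame = base frame: x ahead of the robot, y to its left, z up, the work surface at z = 0. Lengths are in mm, angles in rad, forces in N, time in s.
With the tool pointing down it reaches from about 400 to 875 mm from the base axis. Payload 4.4 kg.
Tool frame: the origin (TCP) lies on the centre line of the jaws, within the pads' length; the fingertips stand 25 mm ahead of it and the grasp point (between the pads) lies 6 mm ahead of it (ctrl.finger_overhang is the distance from the TCP to the fingertips, in mm); z points along the fingers, y is the line along which they close (so a half turn about z gives the same grasp; the last joint's range is limited). The gripper opens to 85 mm and grips with 20 to 120 N. Pads are 22 mm wide; open, the fingers measure 114 mm over their backs; the gripper's body (76 mm by 85 mm) begins 54 mm behind the grasp point. The pads swing forward as they close: fully open they stand 13 mm farther back than shut.
Start: joints at [1.128, 0.628, 0.038, 1.517, -0.027, 0.996, -0.02], TCP at [239.193, -604.404, 256.313] pointing down, gripper open.
Joint ranges: [-3.06, 3.06], [-0.37, 2.12], [-1.25, 1.32], [0.18, 2.47], [-1.1, 4.24], [0.23, 1.98], [-2.94, 2.94]. Speed limits (rad/s): [2.57, 2.57, 3.14, 3.14, 3.14, 3.14, 3.14].

INTERFACE

Orientations are given as [roll, pitch, yaw] about the fixed x, y, z axes, in that order (R = Rz(yaw) Ry(pitch) Rx(roll)).
In Python, from cell import ctrl gives the robot as it stands. The module is installed in compiled form; this text tells all that it offers.
- The arm moves only by the tool play_rows, never from a script. Its argument "targets" is a list of rows, each a list of 5 numbers: the closure, from 0 (fully open) to 1 (shut), then the shift along the tool's x, y, z in cm, then the turn about the tool's z in degrees. In form: [[gripper, dx, dy, dz, spin], ...]. A call has 1 to 10 rows; each row is the pose to reach, as a shift and turn from the pose commanded when the call began, along the tool's axes at that moment; what a row does not reach only later rows make up. A row lasts 1/10 s, in which the tool goes at most 50 mm and 8.59 degrees, less where a joint would pass 70% of its speed; a pose out of reach is approached as far as the arm can. A call with a gripper value outside its range is refused whole. The fingers move at their own pace and stop on an object; the grip force is fixed at half the most. Time passes only in rows, so rows that repeat a pose let the fingers close. It gives the time, the measured TCP pose, the force, the opening and the grip force at its end, in the units of the state.
- ctrl.read_state(): the state, without advancing time (a new reading comes with each control period).
- ctrl.get_image(name): name is "scene" or "side" or "wrist"; returns (picture, depth): 420x560x3 uint8, red, green, blue; 420x560 float32, mm along the optical axis (not along the pixel's ray), 0 where there is no reading.
- ctrl.calibration(name): a dict with "vfov" (degrees; the focal length in pixels is half the picture's height over the tangent of half this angle, whatever the lens; pixels are square), "cx", "cy" (the principal point, pixels), "extrinsics" (4x4, takes a point from camera to world coordinates); the wrist camera has in their place "mount" (4x4, takes a point from camera to tool coordinates, whose origin is the TCP and whose axes are the flange's). Camera axes: x right, y down, z forward; pixel columns grow to the right and rows downward; lengths in mm; the calibration is good to about 2 mm. The wrist camera is an equidistant fisheye: a pixel r from the principal point sees the ray r / f radians off the axis. A picture is of the moment at which its call begins: read the wrist's pose just before it. calibration takes no time and is no camera call.
- ctrl.finish_job(): hands the job in; it is judged then, once.
Trained networks look in the newest picture that a camera, given by its name, has taken for a name from the list of things; names that differ only in an ending like _2 or _b are one class to them, and where a whole thing is asked for, a point or a joint stands for the part that bears it (a point fixed in the world has none). Each returns a list of dicts, best first, with "confidence" (0 to 1); they miss things now and then, are a little off and sometimes report something else, mostly with a low value. They report only what shows in the picture. A call takes as long as a camera call. They do not tell look-alikes from the thing itself.
- ctrl.search_frame(camera, name): "bbox" ([left, top, right, bottom] in pixels, round what is visible of it).
- ctrl.trace(camera, name): "pixels" (420x560 bool, what is visible of it) and "bbox" ([left, top, right, bottom] in pixels, round what is visible of it).
The state is a dict: "clock": time; "qpos": joint angles; "qd": joint speeds; "tau": joint torques, N m; "eef_pos": TCP position; "tool_rot": TCP orientation; "force": force on the tool from outside, world axes, zero at the start; "torque": the same for the moment, N m; "width": finger opening in mm; "gripper_force": force on a finger pad.
Only numpy, scipy, OpenCV 4.12 (cv2) and the standard library are available. Lean on these libraries where they do the work, as an engineer would, in place of code of your own. Each camera call takes 0.05 s, during which the arm holds its last target. There are 200 camera calls.

TASK

Put the three capped pens away in the clip rack on the desk: press each one sideways down into the pair of spring clips that fits its thickness until it is snapped fully home and level in both clips, its barrel centred along the pair so that the cap is clear of the clips, and its cap pointing away from the robot. The slim pen has been left lying back to front in the widest pair, so it has to come out, be turned end for end and go into the narrowest pair. Leave everything else on the desk where it is.

Things in the scene. Friction and masses are not known exactly. Their poses are not given: they have to be found in the camera images.
- marker: thickest pen, a board marker: round light grey barrel (sizes in mm), diameter 20, black six-sided cap 37 long and 20 across flats (it does not roll); 140 long overall, black band at the tail end. Starts flat on the desk, any heading, axis 10 above the desk. Origin on its axis mid barrel, 55 from the tail end, 48 from the start of the cap; x along the pen towards the cap
- highlighter: medium pen, a highlighter: round light grey barrel (sizes in mm), diameter 15, black six-sided cap 32 long and 15 across flats (it does not roll); 135 long overall, black band at the tail end. Starts flat on the desk, any heading, axis 7.5 above the desk. Origin on its axis mid barrel, 55 from the tail end, 48 from the start of the cap; x along the pen towards the cap
- slim: thinnest pen, a fineliner: round light grey barrel (sizes in mm), diameter 10.5, black six-sided cap 37 long and 10.5 across flats (it does not roll); 140 long overall, black band at the tail end. Starts loose in the widest pair, cap towards the robot, axis 27 above the desk; lifts straight out. Origin on its axis mid barrel, 55 from the tail end, 48 from the start of the cap; x along the pen towards the cap
- clip_wide: widest pair of spring clips, for the pen of diameter 20 mm: two clips 30 either way along x, each a V saddle under two sprung steel jaws with lips 15.5 apart. Pushing its pen in takes about 5 to 20 N in all; a thinner pen drops in loose, a thicker one does not fit. Fixed on the rack. Origin on the desk plane under the pair's middle; x along the clipped pen, away from the robot, z up
- clip_medium: medium pair of spring clips, for the pen of diameter 15 mm: two clips 30 either way along x, each a V saddle under two sprung steel jaws with lips 11 apart. Pushing its pen in takes about 5 to 20 N in all; a thinner pen drops in loose, a thicker one does not fit. Fixed on the rack. Origin on the desk plane under the pair's middle; x along the clipped pen, away from the robot, z up
- clip_narrow: narrowest pair of spring clips, for the pen of diameter 10.5 mm: two clips 30 either way along x, each a V saddle under two sprung steel jaws with lips 7.5 apart. Pushing its pen in takes about 5 to 20 N in all; a thinner pen drops in loose, a thicker one does not fit. Fixed on the rack. Origin on the desk plane under the pair's middle; x along the clipped pen, away from the robot, z up
- rack: clip rack fixed to the desk, 100 x 200 mm: two aluminium rails along its y, top 10 high, 30 either side of its middle, on plywood feet; carries the three clip pairs in any order, 60 apart along y. Between a pair's two clips it is open to the desk for 46 along x: room for fingers. Origin on the desk under its middle; x away from the robot
- clip_wide_seat (a point): the seated pen's axis: 34 mm above the desk, midway between the pair's two clips; axes as the pair. The clips' jaws are flared above the lips (about 5 of lead-in either side), tops at most 52 above the desk
- marker_mid (a point): the origin of the marker, mid barrel on its axis
- marker_cap (a point): the outer end of the cap of the marker, on its axis
- clip_medium_seat (a point): the seated pen's axis: 34 mm above the desk, midway between the pair's two clips; axes as the pair. The clips' jaws are flared above the lips (about 5 of lead-in either side), tops at most 52 above the desk
- highlighter_mid (a point): the origin of the highlighter, mid barrel on its axis
- highlighter_cap (a point): the outer end of the cap of the highlighter, on its axis
- clip_narrow_seat (a point): the seated pen's axis: 34 mm above the desk, midway between the pair's two clips; axes as the pair. The clips' jaws are flared above the lips (about 5 of lead-in either side), tops at most 52 above the desk
- slim_mid (a point): the origin of the slim, mid barrel on its axis
- slim_cap (a point): the outer end of the cap of the slim, on its axis
- eraser: bystander, to be left alone: white eraser in a card sleeve, 44 x 18 x 12 mm. Origin under its middle, on the desk
- jar: bystander, to be left alone: small round white jar with a grey lid, diameter 34, height 26 mm. Origin under its middle, on the desk
- mouse: bystander, to be left alone: black computer mouse, 100 x 58 x 34 mm. Origin under its middle, on the desk
- stapler: bystander, to be left alone: grey stapler, 130 x 34 x 51 mm. Origin under its middle, on the desk
- tape: bystander, to be left alone: clear roll of tape lying flat, diameter 76, height 19 mm. Origin under its middle, on the desk
- calculator: bystander, to be left alone: grey pocket calculator, 120 x 75 x 14 mm. Origin under its middle, on the desk
- pencup: bystander, to be left alone: dark steel pen cup, with pencils and a ruler standing in it up to 140 mm high; diameter 72, height 95 mm. Origin under its middle, on the desk
Things that resemble listed ones, but are neither listed nor needed, are in the scene too. Leave any orange look-alike of the marker alone.

How it is judged (in metres and radians):
At the end, for the whole second after the job is handed in: Marker in the widest pair, highlighter in the medium pair, slim pen in the narrowest: each pen's mid barrel within 12 mm along the pen and 3 mm sideways and in height of the pair's seat, aligned with the pair within 0.06 rad, cap end on the side away from the robot, and at rest (x of marker_mid in the frame of clip_wide_seat between -0.012 and 0.012 m and y of marker_mid in the frame of clip_wide_seat between -0.003 and 0.003 m and z of marker_mid in the frame of clip_wide_seat between -0.003 and 0.003 m and x of marker_cap in the frame of clip_wide_seat above 0.05 m and angle between the x axis of marker and the x axis of clip_wide_seat, either way round below 0.06 rad and linear speed of each of marker, highlighter, slim below 0.02 m/s and x of highlighter_mid in the frame of clip_medium_seat between -0.012 and 0.012 m and y of highlighter_mid in the frame of clip_medium_seat between -0.003 and 0.003 m and z of highlighter_mid in the frame of clip_medium_seat between -0.003 and 0.003 m and x of highlighter_cap in the frame of clip_medium_seat above 0.05 m and angle between the x axis of highlighter and the x axis of clip_medium_seat, either way round below 0.06 rad and x of slim_mid in the frame of clip_narrow_seat between -0.012 and 0.012 m and y of slim_mid in the frame of clip_narrow_seat between -0.003 and 0.003 m and z of slim_mid in the frame of clip_narrow_seat between -0.003 and 0.003 m and x of slim_cap in the frame of clip_narrow_seat above 0.05 m and angle between the x axis of slim and the x axis of clip_narrow_seat, either way round below 0.06 rad); the robot touches nothing.
It fails at once if any bystander is shifted by more than 30 mm (distance of any of eraser, jar, mouse, stapler, tape, calculator, pencup from where it was at the start of the episode above 0.03 m).
It also fails if it takes over 72 s, if anything falls off the work surface, if the arm or the gripper's body presses on something with over 40 N, if the wrist force passes 120 N, or if a joint passes its speed limit or range.

## Working session

There is one attempt and no reset: what is moved stays moved. The work goes in short steps, Python scripts to look and compute and a tool call to move; the robot and the scene stay as the last step left them, time stands still between calls to the robot, and variables do not carry over. Pictures are saved under pics/ and viewed, at most 10 in all, crops included, and the job is handed in when it is done.

Besides the shell and the picture viewer there is one more tool, called after "Call:" as name(argument=value, ...), one argument or row to a line, values as JSON. play_rows: Moves the arm, as the interface text tells. Its arguments: {"type":"object","properties":{"targets":{"type":"array"}},"required":["targets"]}

```bash
mkdir -p pics
cat > h.py <<'E'
import numpy as np, cv2
from cell import ctrl
def rot(rpy):
    from scipy.spatial.transform import Rotation as R
    return R.from_euler('xyz',rpy).as_matrix()
def cloud(name,dep,st=None):
    c=ctrl.calibration(name);h,w=dep.shape
    f=h/2/np.tan(np.radians(c['vfov']/2))
    v,u=np.mgrid[:h,:w].astype(float);x=(u-c['cx'])/f;y=(v-c['cy'])/f
    if name=='wrist':
        r=np.hypot(x,y);k=np.where(r>1e-9,np.tan(np.minimum(r,1.5))/np.maximum(r,1e-9),1);x=x*k;y=y*k
        T=np.eye(4);T[:3,:3]=rot(st['tool_rot']);T[:3,3]=st['eef_pos'];T=T@np.array(c['mount'])
    else: T=np.array(c['extrinsics'])
    P=np.stack([x*dep,y*dep,dep],-1)@T[:3,:3].T+T[:3,3]
    P[dep<=0]=np.nan
    return P
def snap(name,out=None):
    st=ctrl.read_state();im,d=ctrl.get_image(name)
    if out: cv2.imwrite('pics/'+out,im[:,:,::-1])
    return im,d,cloud(name,d,st),st
E
python3 - <<'E'
from h import *
for n in ['scene','side']:
    im,d,P,st=snap(n,n+'0.png')
    np.savez(n+'0.npz',im=im,P=P)
    for t in ['marker','highlighter','slim','clip_wide','clip_medium','clip_narrow','eraser','jar','mouse','stapler','tape','calculator','pencup','rack']:
        for r in ctrl.trace(n,t)[:4]:
            m=r['pixels'];q=P[m];q=q[~np.isnan(q[:,0])]
            if len(q): print(n,t,round(r['confidence'],2),[int(b) for b in r['bbox']],np.median(q,0).round(),m.sum())
print(ctrl.read_state()); print(ctrl.calibration('wrist'))
E
```

```text
scene marker 0.91 [391, 183, 421, 227] [311. 255.  18.] 370
scene marker 0.63 [244, 196, 267, 243] [533. -78.  18.] 444
scene marker 0.61 [310, 187, 366, 202] [358.  84.  17.] 405
scene marker 0.36 [149, 179, 187, 219] [ 590. -312.   14.] 315
scene highlighter 0.56 [151, 181, 189, 220] [ 597. -313.   14.] 259
scene highlighter 0.33 [243, 193, 268, 243] [536. -75.  18.] 415
scene slim 0.47 [332, 230, 364, 269] [512. 169.  32.] 219
scene clip_wide 0.75 [332, 238, 359, 270] [503. 165.  39.] 123
scene clip_medium 0.54 [372, 267, 403, 303] [563. 282.  27.] 271
scene clip_medium 0.4 [158, 108, 190, 140] [ 364. -453.   29.] 602
scene clip_narrow 0.52 [350, 252, 378, 284] [558. 224.  29.] 206
scene eraser 0.18 [243, 297, 277, 337] [759.  69.  66.] 1196
scene jar 0.55 [150, 177, 163, 191] [ 567. -365.   26.] 126
scene mouse 0.91 [157, 110, 188, 140] [ 364. -450.   28.] 605
scene mouse 0.51 [330, 230, 365, 269] [517. 170.  32.] 225
scene mouse 0.35 [321, 234, 411, 317] [543. 241.  11.] 972
scene stapler 0.88 [403, 288, 445, 345] [591. 374.  49.] 1045
scene tape 0.59 [364, 340, 399, 376] [700. 
[... 2088 characters left out ...]
57, -604.40583   ,  256.3384147 ]), 'tool_rot': array([ 3.14155194e+00, -4.38650221e-05,  3.76754582e-01]), 'force': array([ 1.0077834 , -0.01953353,  0.39133683]), 'torque': array([0.02148335, 0.02819764, 0.01673927]), 'gripper_force': 0.0, 'width': 85.47699114132946}
{'vfov': 65.70646984690485, 'cx': 282.06842001424565, 'cy': 206.58933044294423, 'mount': array([[-1.03403361e-03, -9.57679140e-01, -2.87836058e-01,
         7.52873897e+01],
       [ 9.99999465e-01, -9.80208069e-04, -3.31119859e-04,
        -2.74336084e-02],
       [ 3.49673552e-05, -2.87836246e-01,  9.57679641e-01,
        -1.16099208e+02],
       [ 0.00000000e+00,  0.00000000e+00,  0.00000000e+00,
         1.00000000e+00]])}
```

Run:
```python
from h import *
a=cv2.imread('pics/scene0.png')[90:390,140:460]
cv2.imwrite('pics/m0.png',cv2.resize(a,None,fx=2.0,fy=2.0,interpolation=cv2.INTER_CUBIC))
b=cv2.imread('pics/side0.png')
cs=[b[240:360,265:345],b[185:305,255:335],b[130:250,280:360],b[245:335,170:270]]
cs=[cv2.resize(c,(400,300)) if i==3 else cv2.resize(c,(200,300),interpolation=cv2.INTER_CUBIC) for i,c in enumerate(cs)]
row1=np.hstack(cs[:3]+[np.zeros((300,200,3),np.uint8)])
row2=np.hstack([cs[3],cv2.resize(a,(320,300)),np.zeros((300,80,3),np.uint8)])
cv2.imwrite('pics/m1.png',np.vstack([row1,row2]))
```

```text
(no output)
```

View pics/m0.png

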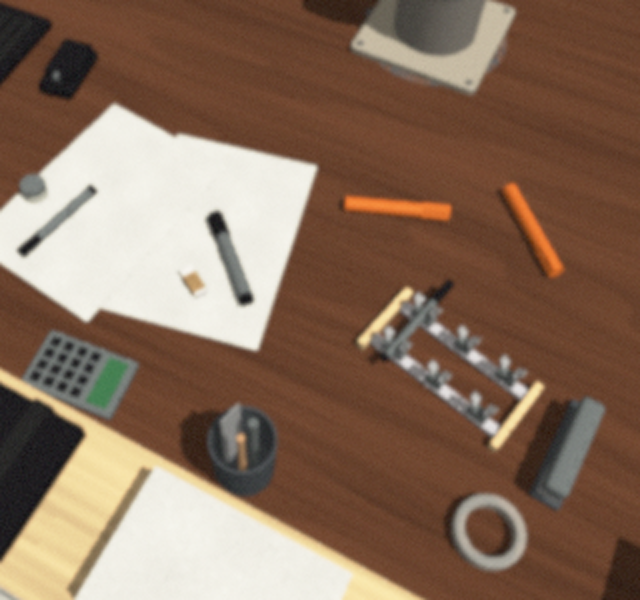

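View pics/m1.png

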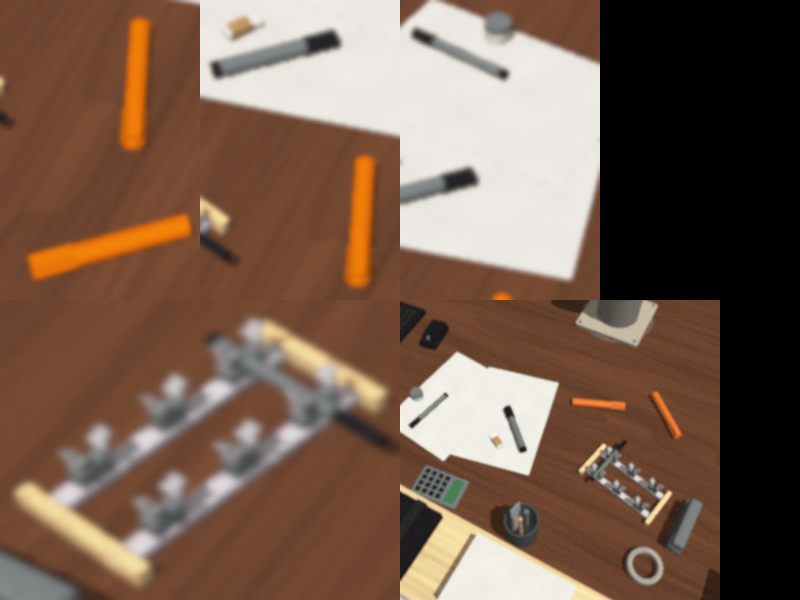

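The lookalikes are in scene pixels. The orange pens at (338,194) and (406,205) must be left alone. The grey pen with a black cap at (255,219) is the marker, the one at (168,200) is the highlighter, and the slim pen is in the rack at (348,250). Next I'll fit their poses.

```bash
cat >> h.py <<'E'
def penfit(P,im,m):
    q=P[m];c=im[m].astype(float).mean(1);k=~np.isnan(q[:,0]);q=q[k];c=c[k]
    med=np.median(q,0);k=np.linalg.norm(q-med,axis=1)<95;q=q[k];c=c[k]
    xy=q[:,:2];u=np.linalg.svd(xy-xy.mean(0),full_matrices=False)[2][0]
    t=(xy-xy.mean(0))@u
    lo,hi=np.percentile(t,[1,99])
    dark=c<70
    if t[dark].mean()<t[~dark].mean(): u=-u;lo,hi,t=-hi,-lo,-t
    return xy.mean(0)+u*(hi+lo)/2,np.degrees(np.arctan2(u[1],u[0])),hi-lo,(lo,hi,t[dark].mean())
E
python3 - <<'E'
from h import *
for n,bb in [('scene',{'marker':(240,190,272,248),'high':(145,176,195,224),'slim':(330,225,368,272)}),('side',{'marker':(256,194,315,222),'high':(280,137,326,165),'slim':(214,248,270,296)})]:
    z=np.load(n+'0.npz');im,P=z['im'],z['P']
    for t,b in bb.items():
        m=np.zeros(im.shape[:2],bool);m[b[1]:b[3],b[0]:b[2]]=1
        m&=(P[...,2]>(7 if t!='slim' else 28))&(P[...,2]<(25 if t!='slim' else 60))
        if t=='marker': # largest component
            pass
        nl,l,s,_=cv2.connectedComponentsWithStats(m.astype(np.uint8));m=l==1+s[1:,4].argmax()
        c,a,L,d=penfit(P,im,m);print(n,t,c.round(1),round(a,1),round(L),np.round(d),m.sum())
    H=P[...,2]; k=(H>12)&(H<60)&(P[...,0]>450)&(P[...,0]<640)&(P[...,1]>120)&(P[...,1]<330)
    nl,l,s,ce=cv2.connectedComponentsWithStats(k.astype(np.uint8))
    for i in range(1,nl):
        if s[i,4]>15:
            q=P[l==i];print(' comp',q.mean(0).round(),np.percentile(q,[2,98],axis=0).round().tolist(),s[i,4])
E
```

```text
scene marker [530.6 -81. ] -132.8 140 [-67.  73.  22.] 388
scene high [ 587.  -311.8] -10.4 133 [-69.  64.  48.] 273
scene slim [511.4 169.8] 165.6 136 [-62.  73.  35.] 335
 comp [521. 168.  32.] [[454.0, 145.0, 13.0], [577.0, 188.0, 49.0]] 420
 comp [516. 133.  16.] [[470.0, 121.0, 12.0], [563.0, 148.0, 19.0]] 157
 comp [512. 232.  32.] [[504.0, 220.0, 13.0], [518.0, 244.0, 48.0]] 102
 comp [527. 289.  32.] [[517.0, 277.0, 12.0], [533.0, 303.0, 49.0]] 118
 comp [570. 217.  33.] [[562.0, 205.0, 13.0], [576.0, 230.0, 47.0]] 100
 comp [565. 316.  16.] [[516.0, 302.0, 13.0], [610.0, 329.0, 19.0]] 179
 comp [585. 275.  32.] [[575.0, 262.0, 13.0], [591.0, 289.0, 48.0]] 118
side marker [524.9 -74. ] -132.9 140 [-69.  71.  39.] 381
side high [ 584.6 -307.8] -10.3 135 [-65.  70.  31.] 185
side slim [508.8 175. ] 168.3 138 [-70.  68.  35.] 287
 comp [516. 164.  28.] [[457.0, 126.0, 13.0], [571.0, 192.0, 49.0]] 552
 comp [565. 222.  31.] [[558.0, 208.0, 13.0], [575.0, 233.0, 47.0]] 117
 comp [507. 237.  31.] [[501.0, 222.0, 12.0], [516.0, 249.0, 49.0]] 123
 comp [579. 280.  30.] [[573.0, 265.0, 13.0], [589.0, 294.0, 49.0]] 138
 comp [522. 294.  30.] [[515.0, 278.0, 12.0], [531.0, 307.0, 49.0]] 149
 comp [567. 318.  16.] [[521.0, 305.0, 12.0], [607.0, 329.0, 20.0]] 166
```

```bash
cat >> h.py <<'E'
def go(x,y,z,yaw):
    s=ctrl.read_state();R=rot(s['tool_rot']);d=R.T@(np.array([x,y,z])-s['eef_pos'])/10
    w=np.degrees(s['tool_rot'][2]); sp=(w-yaw+180)%360-180
    print('now',s['eef_pos'].round(1),'yaw',round(w,1),'-> d',d.round(2),'spin',round(sp,1),'t',s['clock'],'q7',round(s['qpos'][6],2))
E
python3 -c "
from h import *
go(500,-250,290,3);go(515,190,250,-14.5)"
```

```text
now [ 239.2 -604.4  256.3] yaw 21.6 -> d [ 37.29 -23.36  -3.37] spin 18.6 t 1.5 q7 -0.02
now [ 239.2 -604.4  256.3] yaw 21.6 -> d [ 54.87 -63.72   0.63] spin 36.1 t 1.5 q7 -0.02
```

Call:
play_rows(
  targets=[
    [0, 37.3, -23.4, -3.4, 18],
    [0, 37.3, -23.4, -3.4, 18],
    [0, 37.3, -23.4, -3.4, 18],
    [0, 37.3, -23.4, -3.4, 18],
    [0, 37.3, -23.4, -3.4, 18],
    [0, 37.3, -23.4, -3.4, 18],
    [0, 37.3, -23.4, -3.4, 18],
    [0, 37.3, -23.4, -3.4, 18],
    [0, 54.9, -63.7, 0.6, 36],
    [0, 54.9, -63.7, 0.6, 36],
  ],
)

```text
clock: 2.5
eef_pos: [484.6, -182.4, 279.5]
tool_rot: [-3.141, -0.001, -0.241]
force: [0.3, 1.6, -1.3]
width: 85.4
gripper_force: 0.0
```

```bash
python3 -c "
from h import *
go(515,190,250,-14.5)"
```

```text
now [ 484.6 -182.4  279.5] yaw -13.8 -> d [ -5.92 -36.89   2.96] spin 0.7 t 2.5 q7 -1.41
```

Call:
play_rows(
  targets=[
    [0.3, -5.9, -36.9, 3, 0.7],
    [0.3, -5.9, -36.9, 3, 0.7],
    [0.3, -5.9, -36.9, 3, 0.7],
    [0.3, -5.9, -36.9, 3, 0.7],
    [0.3, -5.9, -36.9, 3, 0.7],
    [0.3, -5.9, -36.9, 3, 0.7],
    [0.3, -5.9, -36.9, 3, 0.7],
    [0.3, -5.9, -36.9, 3, 0.7],
    [0.3, -5.9, -36.9, 3, 0.7],
    [0.3, -5.9, -36.9, 3, 0.7],
  ],
)

```text
clock: 3.5
eef_pos: [512.2, 188.3, 249.3]
tool_rot: [3.141, -0.0, -0.246]
force: [0.3, -1.9, 0.3]
width: 59.6
gripper_force: 0.0
```

Run:
```python
from h import *
im,d,P,st=snap('wrist','w1.png');np.savez('w1.npz',im=im,P=P)
cv2.imwrite('pics/w1b.png',cv2.resize(cv2.imread('pics/w1.png'),(800,600)))
print(st['eef_pos'],st['tool_rot'],st['qpos'][6],st['width'])
H=P[...,2]
k=(H>20)&(H<60)&(P[...,0]>440)&(P[...,0]<640)&(P[...,1]>120)&(P[...,1]<330)
nl,l,s,ce=cv2.connectedComponentsWithStats(k.astype(np.uint8))
for i in range(1,nl):
    if s[i,4]>30:
        q=P[l==i];print(' comp',ce[i].round(),q.mean(0).round(1),np.percentile(q,[2,98],axis=0).round(1).tolist(),s[i,4])
```

```text
[512.16868841 188.27304229 249.32194759] [ 3.14094287e+00 -8.51915544e-06 -2.46105808e-01] -2.1392445659529207 59.58972177310708
 comp [298. 175.] [516.3 171.3  33. ] [[447.5, 147.8, 23.4], [574.8, 191.8, 48.3]] 1901
 comp [239. 139.] [569.2 220.4  37.3] [[561.4, 207.5, 22.2], [576.0, 232.6, 46.2]] 322
 comp [182. 141.] [584.  278.6  35.4] [[576.0, 263.7, 21.8], [591.2, 292.2, 47.4]] 374
 comp [186. 196.] [526.3 293.1  35.4] [[518.0, 277.8, 22.0], [532.7, 307.1, 47.8]] 362
 comp [241. 196.] [511.7 234.5  36.4] [[503.9, 221.4, 22.7], [518.5, 247.3, 46.2]] 354
```

View pics/w1b.png

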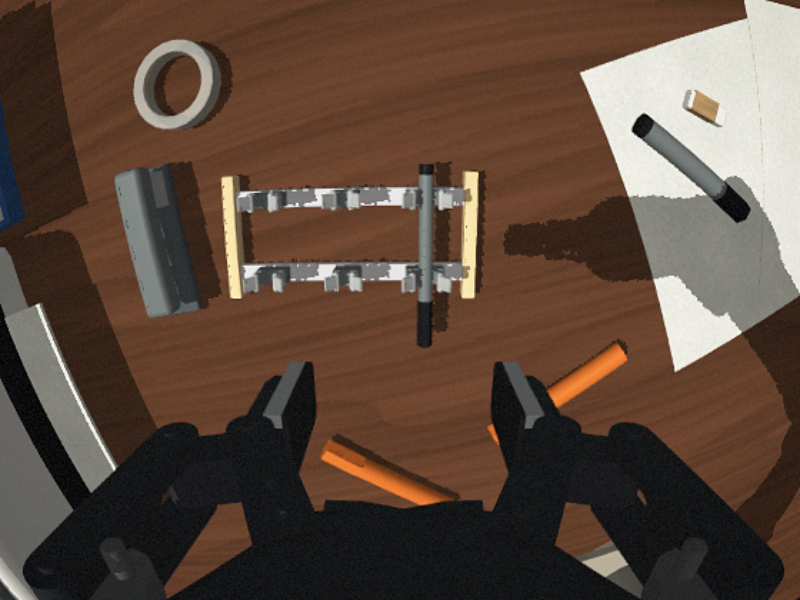

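The wrist view shows the slim pen in the rightmost pair, from (427,165) at its tail to (425,346) at its cap. The middle pair at (343,235) has the smallest gap, so it is the narrow one. The left pair at (262,235) is the medium one. Both orange pens are below the rack and the marker is at the right.

Run:
```python
from h import *
z=np.load('w1.npz');im,P=z['im'],z['P']
for r in [x for x in range(110,250)]:
    row=[(c) for c in range(285,312) if P[r,c,2]>26]
    if r%6==0 and row: 
        c=int(np.median(row)); print(r,c,len(row),P[r,c].round(1),im[r,c].mean().round())
go(526,169,60,-14)
```

```text
120 297 10 [573.  158.4  30.2] 29.0
126 297 10 [567.  159.8  30.5] 147.0
132 296 13 [561.2 162.3  29.2] 143.0
138 297 23 [555.  162.8  31.1] 148.0
144 297 22 [549.  164.3  30.8] 146.0
150 297 10 [543.1 165.8  32.1] 146.0
156 297 10 [536.8 167.3  30.6] 144.0
162 297 10 [530.8 168.8  31.9] 134.0
168 298 9 [524.1 169.2  30.2] 128.0
174 298 9 [517.9 170.7  30.3] 125.0
180 297 8 [512.2 173.3  31.5] 136.0
186 297 10 [505.6 174.8  30.2] 142.0
192 297 21 [499.6 176.3  31.9] 142.0
198 297 22 [493.2 177.8  31.8] 136.0
204 297 14 [486.3 179.4  30.4] 135.0
210 298 11 [479.3 179.9  29.9] 131.0
216 297 10 [473.1 182.5  30.4] 26.0
222 297 10 [466.6 184.1  31.1] 37.0
228 297 10 [459.5 185.8  30.1] 34.0
234 297 9 [452.7 187.4  30.4] 33.0
240 297 9 [445.7 189.   30.5] 32.0
now [512.3 187.  249.5] yaw -14.2 -> d [ 1.76  1.39 18.95] spin -0.2 t 3.55 q7 -2.14
```

Call:
play_rows(
  targets=[
    [0.7, 1.5, 1.4, 8, 0],
    [0.7, 1.5, 1.4, 13, 0],
    [0.7, 1.5, 1.4, 16, 0],
    [0.7, 1.5, 1.4, 16, 0],
    [0.7, 1.5, 1.4, 16, 0],
  ],
)

```text
clock: 4.05
eef_pos: [522.7, 169.0, 88.4]
tool_rot: [3.139, 0.003, -0.25]
force: [-0.3, 0.9, 1.7]
width: 25.6
gripper_force: 0.0
```

```bash
python3 -c "
from h import *
go(523,169.5,35,-14);print(ctrl.read_state()['width'])"
```

```text
now [522.7 169.   88.4] yaw -14.3 -> d [ 0.04 -0.07  5.34] spin -0.3 t 4.05 q7 -2.07
25.642903982806903
```

Call:
play_rows(
  targets=[
    [0.7, 0, 0, 2.5, 0],
    [0.7, 0, 0, 5.3, 0],
    [0.7, 0, 0, 5.3, 0],
    [1, 0, 0, 5.3, 0],
    [1, 0, 0, 5.3, 0],
    [1, 0, 0, 5.3, 0],
    [1, 0, 0, 5.3, 0],
    [1, 0, 0, 5.3, 0],
  ],
)

```text
clock: 4.85
eef_pos: [524.2, 168.8, 39.1]
tool_rot: [3.14, -0.002, -0.249]
force: [-0.9, -5.0, 0.5]
width: 8.0
gripper_force: 58.5
```

Call:
play_rows(
  targets=[
    [1, 0, 0, -4, 0],
    [1, 0, 0, -9, 0],
    [1, 0, 0, -9, 8],
    [1, 0, 0, -9, 0],
    [1, 0, 0, -9, 0],
  ],
)

```text
clock: 5.35
eef_pos: [524.8, 171.4, 129.7]
tool_rot: [-3.138, -0.004, -0.246]
force: [0.1, 0.1, 0.2]
width: 8.5
gripper_force: 59.3
```

Run:
```python
from h import *
im,d,P,st=snap('wrist','w2.png');np.savez('w2.npz',im=im,P=P)
cv2.imwrite('pics/w2b.png',cv2.resize(cv2.imread('pics/w2.png'),(800,600)))
im,d,P2,_=snap('side','s2.png')
b=cv2.imread('pics/s2.png')[180:330,150:350];cv2.imwrite('pics/s2b.png',cv2.resize(b,(800,600),interpolation=cv2.INTER_CUBIC))
go(540,227,100,166);print(st)
```

```text
now [524.2 171.1 128.3] yaw -14.3 -> d [ 0.15 -5.8   2.84] spin 179.7 t 5.45 q7 -2.08
{'clock': 5.35, 'qpos': array([-0.43051458,  0.66618452,  0.09805062,  1.9126346 , -0.11414927,
        0.56284965, -2.07427581]), 'qd': array([-0.00361476,  0.02733097,  0.01198769,  0.00677   , -0.03144378,
       -0.00935552, -0.07440919]), 'tau': array([-4.55370202e-03, -5.14014030e+01,  1.90522157e+00, -1.24885413e+01,
        2.02766326e-01, -2.51648761e-02,  5.76035455e-01]), 'eef_pos': array([524.77807871, 171.39972632, 129.71178011]), 'tool_rot': array([-3.13842783, -0.00412874, -0.2464959 ]), 'force': array([0.08201133, 0.07826862, 0.23608682]), 'torque': array([ 0.01558449,  0.05243121, -0.03409122]), 'gripper_force': 59.28513050079346, 'width': 8.539600657317685}
```

View pics/w2b.png

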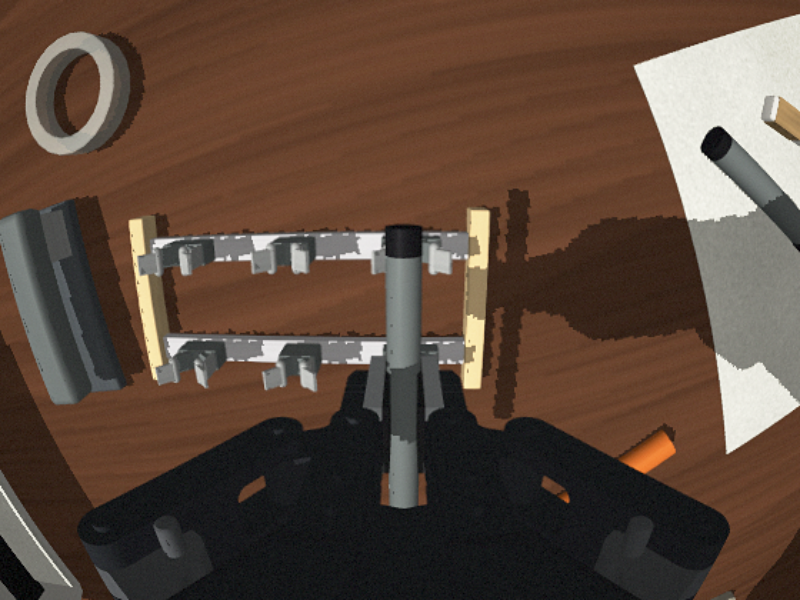

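The pen is held square between the pads. Its tail is at (403,240) and it lies straight along the tool's x axis. Next I'll measure how it sits in the tool frame.

```bash
cat >> h.py <<'E'
def held(rad,P,im,st,c0=282,w=12,rows=range(150,250,8)):
    """held pen points, tool frame: top surface"""
    R=rot(st['tool_rot']);T=(P-st['eef_pos'])@R
    for r in rows:
        s=[c for c in range(c0-40,c0+40) if abs(T[r,c,2]-(6-rad))<14]
        if s:
            c=int(np.median(s));print(r,c,len(s),'tool x,y,axis z',np.round([T[r,c,0],np.median(T[r,s,1]),np.nanmin(T[r,s,2])+rad],1),int(im[r,c].mean()))
E
python3 - <<'E'
from h import *
z=np.load('w2.npz');im,P=z['im'],z['P']
st={'eef_pos':np.array([524.5,171.3,129.]),'tool_rot':[-3.1384,-.0041,-.2465]}
held(5.25,P,im,st,rows=range(150,350,8))
E
```

```text
158 282 25 tool x,y,axis z [56.7 -1.4 15.5] 13
166 282 25 tool x,y,axis z [54.2 -1.4 11.4] 39
174 282 26 tool x,y,axis z [51.1 -1.3 11.6] 39
182 282 26 tool x,y,axis z [47.9 -1.3 11.8] 132
190 282 26 tool x,y,axis z [44.5 -1.3 11.4] 133
198 282 26 tool x,y,axis z [41.3 -1.3 11.9] 132
206 282 26 tool x,y,axis z [38.  -1.3 11.4] 131
214 282 24 tool x,y,axis z [34.8 -1.3 11.4] 132
222 283 25 tool x,y,axis z [31.5 -1.1 11.9] 125
230 282 24 tool x,y,axis z [27.9 -1.3 11.6] 132
238 282 24 tool x,y,axis z [24.6 -1.3 11.6] 127
246 282 23 tool x,y,axis z [20.6 -1.5 11.8] 127
254 282 23 tool x,y,axis z [17.  -1.5 11.9] 131
262 282 54 tool x,y,axis z [13.1 -1.3 11.5] 72
270 282 79 tool x,y,axis z [ 9.2 -1.5  4.4] 71
278 281 80 tool x,y,axis z [ 6.  -1.7 -1.7] 69
286 281 46 tool x,y,axis z [ 1.8 -1.7 -7.7] 72
294 282 35 tool x,y,axis z [-2.7 -1.5 -7. ] 66
302 282 31 tool x,y,axis z [-7.1 -1.5 -8. ] 70
310 282 29 tool x,y,axis z [-11.5  -1.5  -6.2] 126
318 282 29 tool x,y,axis z [-15.7  -1.5  -6.8] 128
326 282 29 tool x,y,axis z [-20.7  -1.5  -6.4] 131
334 282 21 tool x,y,axis z [-25.4  -1.5  11.8] 129
342 281 20 tool x,y,axis z [-31.4  -1.8  12.1] 129
```

Call:
play_rows(
  targets=[
    [1, 0.1, -5.8, 0.5, -90],
    [1, 0.1, -5.8, 0.5, -90],
    [1, 0.1, -5.8, 0.5, -90],
    [1, 0.1, -5.8, 0.5, -90],
    [1, 0.1, -5.8, 0.5, -90],
    [1, 0.1, -5.8, 0.5, -90],
    [1, 0.1, -5.8, 0.5, -90],
    [1, 0.1, -5.8, 0.5, -90],
    [1, 0.1, -5.8, 0.5, -90],
    [1, 0.1, -5.8, 0.5, -90],
  ],
)

```text
clock: 6.45
eef_pos: [538.8, 226.5, 121.8]
tool_rot: [3.141, 0.0, 1.256]
force: [-0.4, -0.3, -0.8]
width: 8.6
gripper_force: 59.3
```

Call:
play_rows(
  targets=[
    [1, 0, 0, 0, -92],
    [1, 0, 0, 0, -92],
    [1, 0, 0, 0, -92],
    [1, 0, 0, 0, -92],
    [1, 0, 0, 0, -92],
    [1, 0, 0, 0, -92],
    [1, 0, 0, 0, -92],
    [1, 0, 0, 0, -92],
    [1, 0, 0, 0, -92],
    [1, 0, 0, 0, -92],
  ],
)

```text
clock: 7.45
eef_pos: [538.8, 226.3, 121.6]
tool_rot: [-3.141, 0.001, 2.756]
force: [-0.3, -1.2, 0.1]
width: 8.1
gripper_force: 59.3
```

```bash
cat >> h.py <<'E'
def clips(P,st,lo=21,hi=60,pix=None):
    H=P[...,2];R=rot(st['tool_rot']);T=(P-st['eef_pos'])@R
    k=(H>lo)&(H<hi)&(P[...,0]>470)&(P[...,0]<640)&(P[...,1]>130)&(P[...,1]<330)
    nl,l,s,ce=cv2.connectedComponentsWithStats(k.astype(np.uint8))
    for i in range(1,nl):
        if s[i,4]>40:
            q=T[l==i];w=P[l==i];e=np.percentile(q,[2,98],axis=0)
            print('comp px',ce[i].round(),'world',((np.percentile(w,2,axis=0)+np.percentile(w,98,axis=0))/2).round(1)[:2],'tool x',e[:,0].round(1),'y',e[:,1].round(1),'ymid',e[:,1].mean().round(1),s[i,4])
E
python3 - <<'E'
from h import *
im,d,P,st=snap('wrist','w3.png');np.savez('w3.npz',im=im,P=P)
cv2.imwrite('pics/w3b.png',cv2.resize(cv2.imread('pics/w3.png'),(800,600)))
go(540,227,100,166);clips(P,st);held(5.25,P,im,st,rows=range(150,262,16))
E
```

```text
now [538.8 226.1 121.4] yaw 158.2 -> d [-0.08  0.13  2.14] spin -7.8 t 7.5 q7 0.09
comp px [368. 166.] world [524.5 292.4] tool x [31.2 44.9] y [41.6 70.6] ymid 56.1 1015
comp px [262. 181.] world [508.3 226.7] tool x [22.9 35.6] y [-16.2  -7.4] ymid -11.8 330
comp px [296. 180.] world [513.7 246.9] tool x [26.3 35.8] y [ 9.1 11.1] ymid 10.1 56
comp px [183. 192.] world [495.5 176.7] tool x [14.7 28.2] y [-78.7 -45.3] ymid -62.0 922
comp px [373. 249.] world [582.6 278.1] tool x [-27.6 -14.3] y [50.5 78.9] ymid 64.7 951
comp px [220. 269.] world [556.1 172.4] tool x [-41.5 -30.3] y [-50.6 -36.7] ymid -43.7 363
comp px [191. 273.] world [551.3 152.6] tool x [-45.  -33.3] y [-71.  -56.5] ymid -63.7 507
166 281 26 tool x,y,axis z [50.9  1.2 12.3] 46
182 281 26 tool x,y,axis z [44.5  1.2 12.5] 168
198 282 25 tool x,y,axis z [38.1  1.4 12.3] 165
214 282 25 tool x,y,axis z [31.3  1.4 12.8] 164
230 282 25 tool x,y,axis z [24.5  1.4 12.5] 159
246 282 24 tool x,y,axis z [17.3  1.6 12.6] 162
```

View pics/w3b.png

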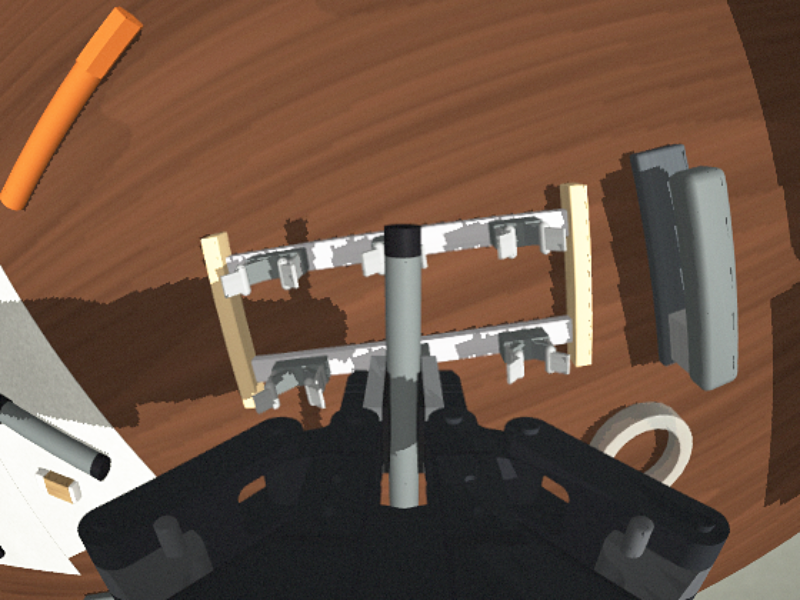

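The pen is held level. The narrow pair straddles it at (375,258) and is seen 6° off square, which I still have to turn. I'll check the lateral offset.

Run:
```python
from h import *
c=ctrl.calibration('wrist');print(c['cx'],c['mount'].round(4))
z=np.load('w3.npz');P=z['P'];print(P[198,278:288].round(1))
st=ctrl.read_state();print(st['eef_pos'],st['tool_rot'])
R=rot(st['tool_rot']);print(((P[198,276:290]-st['eef_pos'])@R).round(1))
```

```text
282.06842001424565 [[-1.000000e-03 -9.580000e-01 -2.869000e-01  7.163830e+01]
 [ 1.000000e+00 -9.000000e-04 -6.000000e-04  1.482800e+00]
 [ 3.000000e-04 -2.869000e-01  9.580000e-01 -1.161006e+02]
 [ 0.000000e+00  0.000000e+00  0.000000e+00  1.000000e+00]]
[[503.5 240.4 113.6]
 [503.6 240.8 113.9]
 [503.6 241.2 114.5]
 [504.  241.5 113.4]
 [504.  241.9 113.9]
 [504.3 242.2 113.2]
 [504.6 242.5 112.7]
 [504.4 243.  114. ]
 [504.5 243.4 114.1]
 [505.  243.6 113.1]]
[538.80212107 226.10724198 121.35833292] [-3.14054991e+00  7.45502836e-05  2.76093906e+00]
[[38.  -0.6  8.2]
 [38.  -0.2  7.9]
 [38.1  0.2  7.7]
 [38.2  0.6  7.4]
 [38.3  1.   6.8]
 [38.   1.3  7.9]
 [38.2  1.7  7.4]
 [38.   2.1  8.2]
 [37.8  2.5  8.6]
 [38.2  2.9  7.3]
 [38.2  3.3  7.2]
 [37.9  3.7  8.2]
 [38.   4.1  8. ]
 [37.6  4.5  9.5]]
```

Call:
play_rows(
  targets=[
    [1, 0, 0, 0, -8],
    [1, 0, 0, 0, -8],
    [1, 0, 0, 2, -8],
    [1, 0, 0, 4.5, -8],
    [1, 0, 0, 4.8, -8],
    [1, 0, 0, 4.8, -8],
    [1, 0, 0, 4.8, -8],
  ],
)

```text
clock: 8.2
eef_pos: [539.1, 227.5, 74.4]
tool_rot: [3.141, 0.001, 2.891]
force: [0.2, 0.2, 0.0]
width: 8.1
gripper_force: 59.3
```

Run:
```python
from h import *
im,d,P,st=snap('wrist','w4.png')
go(538.3,226.2,46,166.2);clips(P,st);held(5.25,P,im,st,rows=range(160,250,20))
```

```text
now [539.2 227.4  74.6] yaw 165.6 -> d [ 0.06 -0.14  2.86] spin -0.6 t 8.25 q7 0.14
comp px [261. 199.] world [508.4 226.2] tool x [23.6 36.4] y [-13.4  -5.1] ymid -9.3 525
comp px [301. 199.] world [512.2 244.9] tool x [24.8 35.8] y [ 7.3 13.4] ymid 10.4 359
comp px [397. 196.] world [524.7 292.4] tool x [24.2 36.4] y [44.8 73.7] ymid 59.3 1639
comp px [145. 199.] world [493.1 167. ] tool x [23.7 35.6] y [-76.7 -63.2] ymid -69.9 972
comp px [185. 198.] world [498.2 188. ] tool x [23.6 35.9] y [-55.5 -42.7] ymid -49.1 600
comp px [265. 253.] world [528.4 223.2] tool x [8.8 9.7] y [-9.2 -4.2] ymid -6.7 98
comp px [299. 253.] world [532.4 238.5] tool x [8.7 9.8] y [ 6.6 11.5] ymid 9.0 91
comp px [251. 262.] world [530.5 215.9] tool x [4.8 6.1] y [-16.3 -10.3] ymid -13.3 67
comp px [313. 262.] world [537.7 243.9] tool x [4.9 6.1] y [12.6 18.6] ymid 15.6 66
comp px [387. 290.] world [581.8 279.5] tool x [-34.1 -23.2] y [47.7 74.1] ymid 60.9 960
comp px [196. 286.] world [554.1 170.8] tool x [-32.9 -24.7] y [-57.1 -45.7] ymid -51.4 197
comp px [161. 295.] world [550.9 152.4] tool x [-35.  -24.1] y [-76.8 -63. ] ymid -69.9 693
160 281 26 tool x,y,axis z [53.1  1.  12.4] 47
180 281 26 tool x,y,axis z [45.2  1.  11.9] 111
200 282 25 tool x,y,axis z [37.2  1.2 12.3] 189
220 282 24 tool x,y,axis z [ nan  1.2 12.3] 187
240 282 25 tool x,y,axis z [19.8  1.2 12.7] 187
```

Call:
play_rows(
  targets=[
    [1, 0, -0.1, 0.8, 0],
    [1, 0, -0.1, 1.4, 0],
    [1, 0, -0.1, 1.8, 0],
    [1, 0, -0.1, 2.2, 0],
    [1, 0, -0.1, 2.6, 0],
    [1, 0, -0.1, 3.0, 0],
    [1, 0, -0.1, 3.1, 0],
    [1, 0, -0.1, 3.1, 0],
  ],
)

```text
clock: 9.05
eef_pos: [538.9, 226.4, 45.0]
tool_rot: [3.142, 0.003, 2.892]
force: [-4.4, -3.0, 23.7]
width: 7.9
gripper_force: 61.7
```

Call:
play_rows(
  targets=[
    [0.7, 0, 0, 0, 0],
    [0.7, 0, 0, 0, 0],
    [0.7, 0, 0, 0, 0],
    [0.7, 0, 0, -3, 0],
    [0.7, 0, 0, -8, 0],
    [0.7, 0, 0, -8, 0],
    [0.7, 0, 0, -8, 0],
  ],
)

```text
clock: 9.75
eef_pos: [539.0, 226.0, 123.2]
tool_rot: [3.14, 0.002, 2.892]
force: [0.5, -0.1, -0.2]
width: 25.8
gripper_force: 0.0
```

```bash
cat >> h.py <<'E'
def seated(P,im,st,rad,yoff):
    """rack pair frame profile of pen top surface; yoff: pair offset from narrow centre, mm; bias-corrected world"""
    a=np.radians(-13.8);ux=np.array([np.cos(a),np.sin(a)]);uy=np.array([-np.sin(a),np.cos(a)])
    o=np.array([540,227.2])+yoff*uy
    D=P[...,:2]-o;X=D@ux;Y=D@uy
    for x0 in list(range(-60,90,10)):
        k=(abs(X-x0)<3)&(abs(Y)<rad*.7)&(P[...,2]>15)
        k2=(abs(X-x0)<3)&(abs(Y)<rad+5)&(P[...,2]>34)&(P[...,2]<34+rad+4)
        if k.sum()>3: print(x0,'axis z',round(float(np.percentile(P[k][:,2],85)-rad),1),'y',round(float(np.median(Y[k2])),1) if k2.any() else None,'grey',int(im[k].mean()),k.sum())
E
python3 - <<'E'
from h import *
im,d,P,st=snap('wrist','w5.png');np.savez('w5.npz',im=im,P=P)
seated(P,im,st,5.25,0)
im,d,P,st=snap('scene','sc5.png');seated(P,im,st,5.25,0)
go(573,-308,200,170)
E
```

```text
-50 axis z 32.9 y 0.3 grey 44 116
-40 axis z 32.6 y 0.2 grey 155 109
-30 axis z 32.8 y 0.1 grey 157 105
-20 axis z 32.7 y 0.0 grey 159 96
-10 axis z 186.4 y -0.1 grey 37 2054
0 axis z 32.4 y 0.5 grey 156 93
10 axis z 32.7 y 0.4 grey 154 89
20 axis z 32.8 y 0.3 grey 159 80
30 axis z 32.4 y -0.5 grey 151 75
40 axis z 32.7 y -0.6 grey 157 78
50 axis z 33.0 y 0.0 grey 84 80
60 axis z 33.0 y -0.4 grey 40 63
70 axis z 32.8 y -0.1 grey 40 63
80 axis z 33.1 y -1.0 grey 40 57
-40 axis z 503.8 y -4.8 grey 165 18
-30 axis z 501.8 y -4.0 grey 162 34
-20 axis z 497.5 y -2.0 grey 169 34
-10 axis z 497.7 y -2.5 grey 174 36
0 axis z 496.4 y -2.4 grey 174 38
10 axis z 490.2 y -3.3 grey 141 37
20 axis z 482.1 y -3.5 grey 159 14
30 axis z 492.2 y -1.0 grey 134 41
40 axis z 487.8 y -1.7 grey 88 120
50 axis z 36.2 y -3.6 grey 64 9
60 axis z 34.5 y -3.7 grey 37 6
70 axis z 33.9 y -2.6 grey 39 8
80 axis z 34.0 y -2.8 grey 38 7
now [537.9 225.2 121.4] yaw 165.7 -> d [-16.57 -50.81  -7.8 ] spin -4.3 t 9.85 q7 0.2
```

Call:
play_rows(
  targets=[
    [0.65, 0, 0, -5, 0],
    [0.65, -16.6, -50.8, -7.8, -4],
    [0.65, -16.6, -50.8, -7.8, -4],
    [0.65, -16.6, -50.8, -7.8, -4],
    [0.65, -16.6, -50.8, -7.8, -4],
    [0.65, -16.6, -50.8, -7.8, -4],
    [0.65, -16.6, -50.8, -7.8, -4],
    [0.65, -16.6, -50.8, -7.8, -4],
    [0.65, -16.6, -50.8, -7.8, -4],
    [0.65, -16.6, -50.8, -7.8, -4],
  ],
)

```text
clock: 10.85
eef_pos: [567.2, -224.6, 194.3]
tool_rot: [3.141, -0.003, 2.962]
force: [1.2, -0.4, 0.5]
width: 30.2
gripper_force: 0.0
```

Call:
play_rows(
  targets=[
    [0.65, -2.4, -7.3, 0, 0],
    [0.65, -2.4, -7.3, 0, 0],
    [0.65, -2.4, -7.3, 2, 0],
    [0.65, -2.4, -7.3, 5, 0],
    [0.65, -2.4, -7.3, 5, 0],
  ],
)

```text
clock: 11.35
eef_pos: [575.1, -298.3, 140.4]
tool_rot: [3.14, -0.01, 2.962]
force: [-1.2, 0.3, -0.1]
width: 29.9
gripper_force: 0.0
```

```bash
cat >> h.py <<'E'
def deskpen(P,im,st,guess,zmin,zmax,L,Tl):
    H=P[...,2];k=(H>zmin)&(H<zmax)&(np.hypot(P[...,0]-guess[0],P[...,1]-guess[1])<110)
    nl,l,s,ce=cv2.connectedComponentsWithStats(k.astype(np.uint8))
    for i in np.argsort(-s[1:,4])[:3]+1:
        m=l==i;c,a,Ln,dd=penfit(P,im,m)
        u=np.array([np.cos(np.radians(a)),np.sin(np.radians(a))]);mid=c+u*(55-L/2)
        print('px',ce[i].round(),'mid',mid.round(1),'heading',round(a,1),'len',round(Ln,1),np.round(dd),s[i,4])
        print('  unbiased mid',(mid-[1.7,1]).round(1))
E
python3 - <<'E'
from h import *
im,d,P,st=snap('wrist','w6.png');np.savez('w6.npz',im=im,P=P)
deskpen(P,im,st,(573,-308),4,22,135,0)
print(ctrl.calibration('wrist')['mount'][:,3]);go(573,-308,30,170)
E
```

```text
px [267. 216.] mid [ 573.6 -309.2] heading -10.4 len 133.6 [-64.  70.  14.] 3025
  unbiased mid [ 571.9 -310.2]
px [204. 195.] mid [ 565.1 -349.1] heading -145.3 len 29.6 [-15.  15.   1.] 248
  unbiased mid [ 563.4 -350.1]
px [180. 190.] mid [ 534.5 -373.7] heading 0.0 len 0.0 [0. 0. 0.] 1
  unbiased mid [ 532.8 -374.7]
[  71.36248622    1.14316842 -116.10893877    1.        ]
now [ 576.7 -298.1  142.8] yaw 169.7 -> d [ 0.12 -1.06 11.28] spin -0.3 t 11.4 q7 1.2h.py:28: RuntimeWarning: Mean of empty slice.
  if t[dark].mean()<t[~dark].mean(): u=-u;lo,hi,t=-hi,-lo,-t
  ret = ret.dtype.type(ret / rcount)
```

Call:
play_rows(
  targets=[
    [0.65, 0.2, -1.3, 4, 0],
    [0.65, 0.2, -1.3, 8, 0],
    [0.65, 0.2, -1.3, 10, 0],
    [0.65, 0.2, -1.3, 11, 0],
    [0.65, 0.2, -1.3, 11.4, 0],
    [0.65, 0.2, -1.3, 11.4, 0],
  ],
)

```text
clock: 12.0
eef_pos: [575.6, -310.7, 33.1]
tool_rot: [3.141, 0.002, 2.963]
force: [0.4, -0.2, 1.0]
width: 29.9
gripper_force: 0.0
```

```bash
python3 -c "
from h import *
go(571.9,-310.2,28,170);print(ctrl.read_state()['force'])"
```

```text
now [ 575.6 -310.7   33.1] yaw 169.7 -> d [ 0.37 -0.02  0.51] spin -0.3 t 12.0 q7 1.13
[ 0.38455933 -0.23127909  1.03541472]
```

Call:
play_rows(
  targets=[
    [0.65, 0.4, 0, 0.5, 0],
    [0.65, 0.4, 0, 0.5, 0],
    [1, 0.4, 0, 0.5, 0],
    [1, 0.4, 0, 0.5, 0],
    [1, 0.4, 0, 0.5, 0],
    [1, 0.4, 0, 0.5, 0],
    [1, 0.4, 0, -3, 0],
    [1, 0.4, 0, -8, 0],
    [1, 0.4, 0, -12, 0],
    [1, 0.4, 0, -12, 0],
  ],
)

```text
clock: 13.0
eef_pos: [574.5, -310.6, 158.2]
tool_rot: [-3.14, 0.011, 2.962]
force: [0.8, 0.2, -1.1]
width: 12.0
gripper_force: 58.9
```

Run:
```python
from h import *
im,d,P,st=snap('wrist','w7.png');np.savez('w7.npz',im=im,P=P)
R=rot(st['tool_rot']);T=(P-st['eef_pos'])@R
for r in range(140,300,10):print(r,T[r,282].round(1),int(im[r,282].mean()))
print(ctrl.calibration('wrist')['mount'][:,3].round(1))
go(554.5-1.7,285.2-1,150,166);print(st['width'])
```

```text
140 [ 47.7   1.  157.6] 213
150 [ 39.3   1.  157.3] 212
160 [51.7  1.1 16.4] 22
170 [48.   1.1 13.7] 28
180 [43.8  1.1 13.9] 85
190 [39.6  1.1 13.8] 105
200 [35.1  1.  14.6] 105
210 [30.5  1.  15.5] 107
220 [26.4  1.  14.3] 106
230 [21.6  1.  15.1] 106
240 [17.1  1.  14.6] 103
250 [12.4  1.  14.5] 108
260 [ 7.5  1.  14.4] 55
270 [ 2.5  1.  14.4] 50
280 [-2.7  1.  14.3] 56
290 [-8.2  1.  14.4] 59
[  71.4    1.1 -116.1    1. ]
now [ 572.6 -310.7  155.2] yaw 169.7 -> d [12.59 58.17  0.37] spin 3.7 t 13.05 q7 1.22
12.015045071663447
```

Call:
play_rows(
  targets=[
    [1, 12.6, 58.2, 0, 4],
    [1, 12.6, 58.2, 0, 4],
    [1, 12.6, 58.2, 0, 4],
    [1, 12.6, 58.2, 0, 4],
    [1, 12.6, 58.2, 0, 4],
    [1, 12.6, 58.2, 0, 4],
    [1, 12.6, 58.2, 0, 4],
    [1, 12.6, 58.2, 0, 4],
    [1, 12.6, 58.2, 0, 4],
    [1, 12.6, 58.2, 0, 4],
  ],
)

```text
clock: 14.05
eef_pos: [552.8, 190.7, 150.5]
tool_rot: [-3.14, -0.002, 2.892]
force: [1.2, 0.5, -0.1]
width: 12.6
gripper_force: 58.9
```

Run:
```python
from h import *
go(554.5-1.7,285.2-1,90,166)
```

```text
now [552.8 190.7 150.5] yaw 165.7 -> d [2.29 9.07 6.04] spin -0.3 t 14.05 q7 0.29
```

Call:
play_rows(
  targets=[
    [1, 2.3, 9.1, 0, 0],
    [1, 2.3, 9.1, 0, 0],
    [1, 2.3, 9.1, 0, 0],
    [1, 2.3, 9.1, 4, 0],
    [1, 2.3, 9.1, 5.8, 0],
    [1, 2.3, 9.1, 5.8, 0],
    [1, 2.3, 9.1, 5.8, 0],
  ],
)

```text
clock: 14.75
eef_pos: [553.8, 282.7, 93.6]
tool_rot: [-3.141, -0.001, 2.892]
force: [-0.9, 0.1, 0.6]
width: 12.4
gripper_force: 58.9
```

Run:
```python
from h import *
im,d,P,st=snap('wrist','w8.png');np.savez('w8.npz',im=im,P=P)
go(554.5-1.7,285.2-1,55.5,166);clips(P,st);held(7.5,P,im,st,rows=range(160,250,20))
R=rot(st['tool_rot']);T=(P-st['eef_pos'])@R
for r in range(180,250,20):print(r,T[r,282].round(1),int(im[r,282].mean()))
```

```text
now [554.3 283.2  94.6] yaw 165.7 -> d [0.17 0.05 3.91] spin -0.3 t 14.8 q7 0.14
comp px [184. 223.] world [531.5 227.9] tool x [-34.3  51.9] y [-69.2 -44.6] ymid -56.9 3917
comp px [306. 189.] world [526.9 303.8] tool x [24.6 36.8] y [10.7 17.8] ymid 14.3 351
comp px [260. 191.] world [521.7 280.2] tool x [25.5 35.3] y [-12.4  -7.8] ymid -10.1 193
comp px [ 91. 190.] world [495.6 177. ] tool x [24.7 36.2] y [-133.4 -100.1] ymid -116.7 1139
comp px [108. 275.] world [553.4 162.2] tool x [-35.1 -23.6] y [-133. -100.] ymid -116.5 1007
180 [43.7  1.2 14.5] 117
200 [35.2  1.2 14.7] 191
220 [26.3  1.2 14.8] 193
240 [17.2  1.1 14.6] 190
```

Call:
play_rows(
  targets=[
    [1, 0.1, 0.15, 1.0, 0],
    [1, 0.1, 0.15, 1.8, 0],
    [1, 0.1, 0.15, 2.3, 0],
    [1, 0.1, 0.15, 2.8, 0],
    [1, 0.1, 0.15, 3.3, 0],
    [1, 0.1, 0.15, 3.7, 0],
    [1, 0.1, 0.15, 4, 0],
    [1, 0.1, 0.15, 4, 0],
    [1, 0.1, 0.15, 4, 0],
  ],
)

```text
clock: 15.7
eef_pos: [553.6, 284.5, 54.1]
tool_rot: [-3.141, 0.001, 2.892]
force: [-1.2, -2.2, 4.3]
width: 12.2
gripper_force: 59.4
```

Call:
play_rows(
  targets=[
    [0.65, 0, 0, 0, 0],
    [0.65, 0, 0, 0, 0],
    [0.65, 0, 0, 0, 0],
    [0.65, 0, 0, -3, 0],
    [0.65, 0, 0, -8, 0],
    [0.65, 0, 0, -8, 0],
    [0.65, 0, 0, -8, 0],
  ],
)

```text
clock: 16.4
eef_pos: [553.9, 285.6, 135.2]
tool_rot: [3.14, 0.002, 2.892]
force: [0.9, -0.8, 0.1]
width: 29.6
gripper_force: 0.0
```

Run:
```python
from h import *
im,d,P,st=snap('wrist','w9.png');np.savez('w9.npz',im=im,P=P)
cv2.imwrite('pics/w9b.png',cv2.resize(cv2.imread('pics/w9.png'),(800,600)))
seated(P,im,st,7.5,60)
print('slim');seated(P,im,st,5.25,0)
go(538-1,-66.5-1,210,47)
```

```text
-50 axis z 32.8 y 0.4 grey 48 157
-40 axis z 32.5 y 0.3 grey 180 143
-30 axis z 32.6 y 0.2 grey 178 143
-20 axis z 32.6 y 0.1 grey 181 132
-10 axis z 196.2 y 0.0 grey 42 2965
0 axis z 32.5 y 0.5 grey 179 122
10 axis z 32.4 y 0.1 grey 177 115
20 axis z 32.6 y 0.3 grey 180 111
30 axis z 32.6 y -0.5 grey 175 105
40 axis z 32.4 y -0.6 grey 176 101
50 axis z 32.7 y -0.7 grey 130 97
60 axis z 32.8 y -0.8 grey 47 83
70 axis z 32.9 y -0.9 grey 46 81
80 axis z 32.8 y -0.3 grey 49 82
slim
-50 axis z 32.6 y 1.6 grey 53 85
-40 axis z 32.5 y 1.3 grey 181 91
-30 axis z 32.8 y -1.5 grey 180 95
-20 axis z 32.8 y 0.4 grey 181 82
-10 axis z 203.3 y 0.7 grey 44 1038
0 axis z 204.4 y 0.9 grey 86 161
10 axis z 32.6 y 0.7 grey 101 76
20 axis z 32.6 y 0.9 grey 100 77
30 axis z 32.7 y -2.0 grey 173 69
40 axis z 32.4 y 0.7 grey 180 65
50 axis z 32.6 y 0.6 grey 89 63
60 axis z 32.9 y -2.8 grey 47 19
now [553.3 284.7 133.9] yaw 165.7 -> d [ -7.12 -34.54  -7.6 ] spin 118.7 t 16.45 q7 0.18
```

View pics/w9b.png

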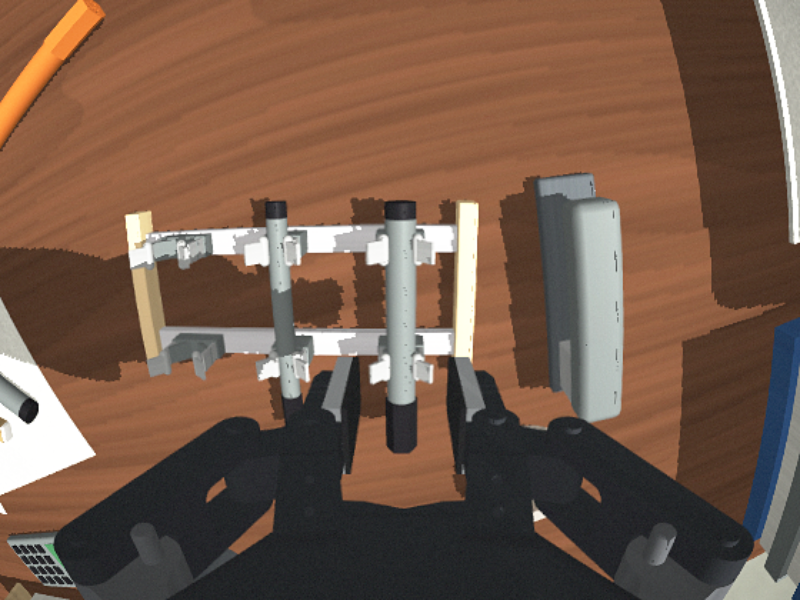

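Both pens are in level. The slim lies in the middle pair from (276,210) to the cap at (290,410), and the highlighter in the right pair from (400,210) to (401,450), with both caps away from the robot. Next is the marker.

Call:
play_rows(
  targets=[
    [0.65, -7.1, -34.5, -5, 80],
    [0.65, -7.1, -34.5, -5, 80],
    [0.65, -7.1, -34.5, -5, 80],
    [0.65, -7.1, -34.5, -5, 80],
    [0.65, -7.1, -34.5, -5, 80],
    [0.65, -7.1, -34.5, -5, 80],
    [0.65, -7.1, -34.5, -5, 80],
    [0.65, -7.1, -34.5, -5, 80],
    [0.65, -7.1, -34.5, -2, 85],
    [0.65, -7.1, -34.5, -2, 85],
  ],
)

```text
clock: 17.45
eef_pos: [533.9, -68.3, 150.2]
tool_rot: [-3.134, 0.001, 1.401]
force: [-1.2, -0.1, -0.4]
width: 29.9
gripper_force: 0.0
```

Call:
play_rows(
  targets=[
    [0.65, 0, 0, 0, 33],
    [0.65, 0, 0, 0, 33],
    [0.65, 0, 0, 0, 33],
    [0.65, 0, 0, 0, 33],
    [0.65, 0, 0, 0, 33],
    [0.65, 0, 0, 0, 33],
  ],
)

```text
clock: 18.05
eef_pos: [536.3, -66.8, 153.1]
tool_rot: [-3.14, 0.001, 0.836]
force: [0.1, -0.1, -0.4]
width: 29.9
gripper_force: 0.0
```

```bash
python3 - <<'E' 2>/dev/null
from h import *
im,d,P,st=snap('wrist','w10.png');np.savez('w10.npz',im=im,P=P)
deskpen(P,im,st,(538,-66),4,28,140,0)
print(ctrl.calibration('wrist')['mount'][:,3]);go(537,-67,30,47)
E
```

```text
px [285. 212.] mid [540.9 -66.4] heading -132.9 len 138.4 [-65.  73.  22.] 3825
  unbiased mid [539.2 -67.4]
px [351. 197.] mid [ 574.8 -115.5] heading 59.7 len 42.5 [-22.  20.   2.] 1127
  unbiased mid [ 573.1 -116.5]
[  75.08220341    0.91772373 -116.10190991    1.        ]
now [536.5 -66.8 153.3] yaw 47.9 -> d [ 0.03  0.06 12.33] spin 0.9 t 18.1 q7 -0.92
```

Call:
play_rows(
  targets=[
    [0.65, 0.15, 0.25, 4, 0.8],
    [0.65, 0.15, 0.25, 8, 0.8],
    [0.65, 0.15, 0.25, 10.5, 0.8],
    [0.65, 0.15, 0.25, 11.5, 0.8],
    [0.65, 0.15, 0.25, 12.4, 0.8],
    [0.65, 0.15, 0.25, 12.4, 0.8],
    [0.65, 0.15, 0.25, 12.4, 0.8],
  ],
)

```text
clock: 18.8
eef_pos: [540.6, -67.5, 30.9]
tool_rot: [3.14, -0.001, 0.819]
force: [0.4, 0.4, 0.2]
width: 29.8
gripper_force: 0.0
```

```bash
python3 -c "
from h import *
go(539.2,-67.4,30,47.1);print(ctrl.read_state()['force'])"
```

```text
now [540.6 -67.5  30.9] yaw 46.9 -> d [-0.09 -0.11  0.09] spin -0.2 t 18.8 q7 -1.0
[0.35404967 0.43694328 0.21964705]
```

Call:
play_rows(
  targets=[
    [1, 0, -0.1, 0, 0],
    [1, 0, -0.1, 0, 0],
    [1, 0, -0.1, 0, 0],
    [1, 0, -0.1, 0, 0],
    [1, 0, -0.1, -4, 0],
    [1, 0, -0.1, -8, 0],
    [1, 0, -0.1, -12, 0],
    [1, 0, -0.1, -12, 0],
  ],
)

```text
clock: 19.6
eef_pos: [542.5, -66.8, 155.3]
tool_rot: [3.133, -0.007, 0.819]
force: [0.9, -0.4, -0.9]
width: 17.6
gripper_force: 58.8
```

Run:
```python
from h import *
im,d,P,st=snap('wrist','w11.png')
R=rot(st['tool_rot']);T=(P-st['eef_pos'])@R
for r in range(140,260,10):print(r,T[r,282].round(1),int(im[r,282].mean()))
print(ctrl.calibration('wrist')['mount'][:,3].round(1))
go(524,168,150,166);print(st['width'])
```

```text
140 [ 51.2   0.7 156.9] 224
150 [ 42.8   0.7 156.5] 219
160 [55.3  0.8 15.9] 20
170 [51.7  0.8 13.1] 23
180 [47.6  0.8 12.6] 24
190 [43.5  0.8 12.6] 117
200 [38.9  0.8 13.9] 112
210 [34.7  0.8 13.3] 117
220 [30.5  0.8 12.8] 114
230 [25.9  0.8 13.2] 113
240 [21.4  0.8 12.8] 114
250 [16.6  0.8 13. ] 112
[  75.1    0.9 -116.1    1. ]
now [541.  -66.9 153. ] yaw 46.9 -> d [ 15.99 -17.29   0.27] spin -119.1 t 19.65 q7 -0.94
17.602075326930855
```

Call:
play_rows(
  targets=[
    [1, 16, -17.3, 0, -85],
    [1, 16, -17.3, 0, -85],
    [1, 16, -17.3, 0, -85],
    [1, 16, -17.3, 0, -85],
    [1, 16, -17.3, 0, -85],
    [1, 16, -17.3, 0, -85],
    [1, 16, -17.3, 0, -85],
    [1, 16, -17.3, 0, -85],
    [1, 16, -17.3, 0, -85],
    [1, 16, -17.3, 0, -85],
  ],
)

```text
clock: 20.65
eef_pos: [521.1, 167.9, 148.7]
tool_rot: [-3.139, -0.001, 2.309]
force: [0.7, 0.1, -0.1]
width: 17.6
gripper_force: 58.8
```

Call:
play_rows(
  targets=[
    [1, 0, 0, 0, -34],
    [1, 0, 0, 0, -34],
    [1, 0, 0, 0, -34],
    [1, 0, 0, 0, -34],
    [1, 0, 0, 3, -34],
    [1, 0, 0, 5.8, -34],
    [1, 0, 0, 5.8, -34],
    [1, 0, 0, 5.8, -34],
  ],
)

```text
clock: 21.45
eef_pos: [521.2, 168.4, 91.4]
tool_rot: [-3.141, -0.002, 2.896]
force: [-0.5, 0.8, 0.5]
width: 17.7
gripper_force: 58.8
```

Run:
```python
from h import *
im,d,P,st=snap('wrist','w12.png');np.savez('w12.npz',im=im,P=P)
go(524.3,168,56,166);clips(P,st)
R=rot(st['tool_rot']);T=(P-st['eef_pos'])@R
for r in range(160,250,10):print(r,T[r,282].round(1),int(im[r,282].mean()))
print(ctrl.calibration('wrist')['mount'][:,3].round(1))
```

```text
now [522.  168.8  92.3] yaw 165.9 -> d [-0.25 -0.03  3.63] spin -0.1 t 21.5 q7 0.18
comp px [384. 225.] world [529.4 227.7] tool x [-34.6  48.4] y [48.9 73.5] ymid 61.2 3723
comp px [466. 239.] world [557.8 284.5] tool x [-63.6  47. ] y [107.9 134.6] ymid 121.3 4768
comp px [311. 198.] world [498.9 190.5] tool x [21.7 31.7] y [13.5 19.1] ymid 16.3 261
comp px [255. 199.] world [492.1 162.2] tool x [21.8 31.6] y [-15.8 -10.3] ymid -13.1 240
160 [51.9  1.2 15.3] 16
170 [48.3  1.2 12.1] 37
180 [43.9  1.2 13.4] 29
190 [39.9  1.2 13. ] 133
200 [35.8  1.2 12.4] 132
210 [31.6  1.2 12.1] 132
220 [27.   1.1 12.7] 132
230 [22.6  1.1 12.6] 134
240 [17.9  1.1 12.7] 131
[  71.5    1.3 -116.1    1. ]
```

Call:
play_rows(
  targets=[
    [1, -0.3, 0.05, 0.3, 0],
    [1, -0.3, 0.05, 0.8, 0],
    [1, -0.3, 0.05, 1.5, 0],
    [1, -0.3, 0.05, 2.0, 0],
    [1, -0.3, 0.05, 2.5, 0],
    [1, -0.3, 0.05, 3, 0],
    [1, -0.3, 0.05, 3.4, 0],
    [1, -0.3, 0.05, 3.8, 0],
    [1, -0.3, 0.05, 3.8, 0],
    [1, -0.3, 0.05, 3.8, 0],
  ],
)

```text
clock: 22.5
eef_pos: [525.4, 167.9, 55.1]
tool_rot: [-3.141, 0.002, 2.896]
force: [-1.7, -2.4, 14.3]
width: 17.5
gripper_force: 60.4
```

Call:
play_rows(
  targets=[
    [0.6, 0, 0, 0, 0],
    [0.6, 0, 0, 0, 0],
    [0.6, 0, 0, 0, 0],
    [0.6, 0, 0, -3, 0],
    [0.6, 0, 0, -8, 0],
    [0.6, 0, 0, -10, 0],
    [0.6, 0, 0, -10, 0],
  ],
)

```text
clock: 23.2
eef_pos: [526.7, 169.2, 156.8]
tool_rot: [3.138, 0.004, 2.896]
force: [-0.2, 0.6, -0.1]
width: 34.2
gripper_force: 0.0
```

Run:
```python
from h import *
im,d,P,st=snap('wrist','w13.png')
cv2.imwrite('pics/w13b.png',cv2.resize(cv2.imread('pics/w13.png'),(800,600)))
seated(P,im,st,10,-60);print('slim');seated(P,im,st,5.25,0);print('high');seated(P,im,st,7.5,60)
```

```text
-50 axis z 32.3 y 0.2 grey 29 173
-40 axis z 32.6 y 0.1 grey 123 162
-30 axis z 32.6 y 0.0 grey 122 158
-20 axis z 222.1 y -0.0 grey 78 264
-10 axis z 215.2 y 0.2 grey 25 3905
0 axis z 32.3 y 0.5 grey 121 143
10 axis z 32.4 y 0.4 grey 122 134
20 axis z 32.4 y 0.3 grey 122 129
30 axis z 32.6 y 0.3 grey 122 127
40 axis z 32.6 y 0.2 grey 121 120
50 axis z 32.6 y -0.7 grey 94 122
60 axis z 32.7 y -0.8 grey 28 111
70 axis z 32.7 y -0.5 grey 28 104
80 axis z 32.9 y -1.0 grey 28 102
slim
-50 axis z 32.6 y -0.9 grey 31 77
-40 axis z 32.6 y -0.8 grey 120 80
-30 axis z 32.4 y 1.3 grey 116 75
-20 axis z 32.5 y -0.7 grey 120 72
-10 axis z 224.9 y -0.9 grey 27 1657
0 axis z 227.4 y -0.7 grey 71 264
10 axis z 32.6 y -0.8 grey 121 60
20 axis z 32.5 y -0.6 grey 121 63
30 axis z 32.6 y 1.2 grey 114 57
40 axis z 32.6 y -1.0 grey 120 60
50 axis z 32.8 y -0.2 grey 70 43
60 axis z 32.1 y 2.9 grey 27 12
high
-50 axis z 32.5 y -2.3 grey 30 91
-40 axis z 32.7 y -2.1 grey 117 95
-30 axis z 32.7 y 1.6 grey 118 82
-20 axis z 32.4 y -2.3 grey 117 89
-10 axis z 32.5 y -2.6 grey 118 80
0 axis z 32.3 y -2.4 grey 117 80
10 axis z 32.5 y -2.7 grey 117 78
20 axis z 32.5 y -2.8 grey 119 71
30 axis z 32.6 y 1.6 grey 114 74
40 axis z 32.5 y -3.1 grey 117 66
50 axis z 32.6 y -2.9 grey 85 68
60 axis z 33.2 y -3.6 grey 30 58
70 axis z 32.8 y -3.4 grey 29 56
80 axis z 33.0 y -2.1 grey 28 39
```

View pics/w13b.png

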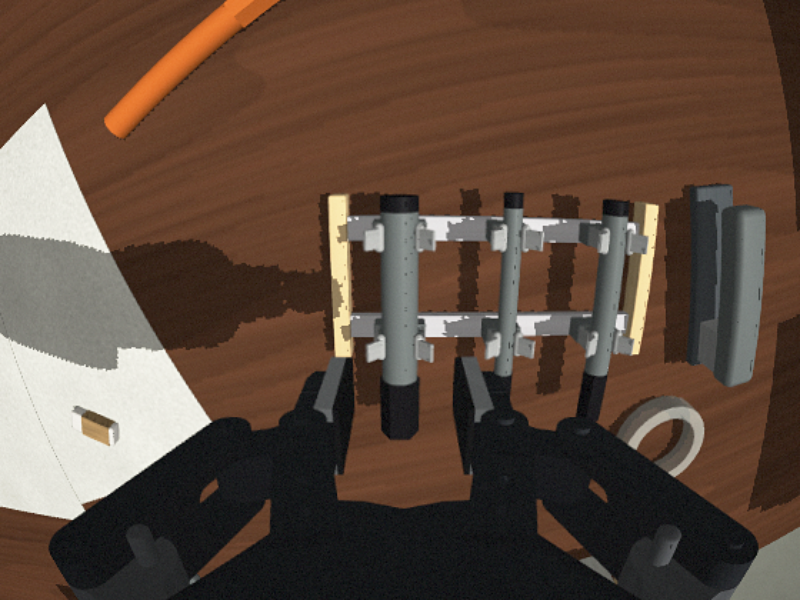

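All three pens are seated and level in their pairs, with caps away from the robot: the marker at (400,300), the slim at (510,280) and the highlighter at (608,290). All three axes come out at the same height, and the arm is clear.

```bash
python3 -c "
from cell import ctrl
print(ctrl.finish_job())"
```

```text
the job is handed in; nothing more can be done
None
```

The marker, highlighter and slim pen are each snapped home and level in their own clip pairs, caps away from the robot, and the job was handed in at about 23 s of the 72 s; no verdict was returned.

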